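# Loosen the knurled jig nut two turns and swing the C-washer clear

## Task

Unclamp the flange in the drill jig with a closed fingertip alone: roll the fingertip along the rim of the knurled nut, anticlockwise seen from above, until the nut has made two full turns from tight (at most half a turn more), then push the red-topped pin of the C-washer under it until the washer has swung out to its stop. Press gently, pinch and lift nothing, leave the flange and the jig plate seated on the jig and everything else where it lies, and finish clear of it all.

Things in the scene. Friction and masses are not known exactly. Their poses are not given: they have to be found in the camera images.
- jig: the drill jig, fixed to the bench: blue-grey base 205 x 156 x 25 mm, a 16 mm stud standing up through everything to 98 mm above the bench. Origin on the bench under the stud's axis; z up; +x runs from the stud to the washer's pivot, so the washer's pin starts on the -x side (towards the robot, more or less) and the base reaches 88 mm to -x, 117 mm to +x; two bolting lugs reach 109 mm to either side in y. Yaw varies
- nut_rim (a point): centre of the nut's knurled rim, on the stud's axis, halfway up the rim (75.5 mm above the bench when tight). The rim is 51 mm across and 18 mm high (9 mm above and below this point); below it is a collar 38 mm across and 5 mm high and then the washer's top (14 mm below this point when tight). A boss 26 mm across stands 4 mm above the rim; the stud ends 22 mm above this point. The point climbs with the nut, 2 mm a turn
- nut (a joint): turning of the nut in rad: 0 is tight (the start), growing as it is loosened anticlockwise seen from above; one turn is 6.283, it can go on to 22. The red line on its top and rim starts pointing along the jig's -x, at the washer's pin. Turning it takes about 0.04 N m (1.5 N along the rim, so a light press of 4 to 15 N drives it by friction); it stays where it is left. The nut cannot be lifted off
- washer (a joint): swing of the C-washer in rad about its pivot: 0 is under the nut (the start), growing clockwise seen from above, 1.65 is the stop. The nut's nose, 3 mm deep in a counterbore, locks it, but for a little play, until the nut has made some one and a half turns. It moves with about 1 N at the pin and stays where it is left
- washer_pin (a point): middle of the upright push pin on the washer's free end: dark steel, 10 mm across, red cap 13 mm across, standing 18 mm above the washer's top (9 mm above and below this point). It starts 72 mm from the stud's axis and runs on a circle of 152 mm radius about the pivot, first along the jig's +y
- pivot (a point): the washer's pivot axis, 80 mm from the stud along the jig's +x, at the height of the washer's top, 61.5 mm above the bench; a screw head 22 mm across stands 7 mm above it. The washer is a 10 mm steel plate: an 80 mm disc round the stud and a 20 mm wide tongue out to the pin
- flange: aluminium flange ring, 120 mm outside, 60 mm bore, 14 mm thick, loose on a 58 mm spigot of the jig, 25 to 39 mm above the bench; origin under its centre
- jig_plate: black drill plate ring with four drill bushes, 120 mm outside, 12 mm thick, loose on top of the flange, 39 to 51 mm above the bench, just under the washer; origin under its centre
- oil_bottle: bystander: yellow squeeze bottle with a red cap, 60 mm across, 150 mm tall, standing; origin under its centre
- spanner: bystander: combination spanner 190 mm long, lying flat; origin under its middle, x along it
- swarf_brush: bystander: bench brush 200 mm long, lying flat; origin under its middle, x along it
- blank: bystander: undrilled aluminium flange ring, 120 mm outside, 60 mm bore, 14 mm thick, lying flat; origin under its centre
- drilled: bystander: drilled aluminium flange ring with four 9 mm holes, 120 mm outside, 14 mm thick, lying flat; origin under its centre
- plug_gauge: bystander: plug gauge lying flat, dark handle 18 mm thick, 125 mm long in all; origin under its middle, x along it

How it is judged:
By the outcome, as a careful person would: the job done as asked, in the order asked, and still so for the second after the job is handed in, with the robot touching nothing.
It also fails if it takes over 66 s, if anything falls off the work surface, if the arm or the gripper's body presses on something with over 40 N, if the wrist force passes 120 N, or if a joint passes its speed limit or range.

## Robot

A 6-joint arm with a two-finger parallel gripper is mounted at the origin on the work surface. World frame = base frame: x ahead of the robot, y to its left, z up, the work surface at z = 0. Lengths are in m, angles in rad, forces in N, time in s.
With the tool pointing down it reaches from about 0.325 to 0.9 m from the base axis. Payload 3.5 kg.
Tool frame: the origin (TCP) lies midway between the tips of the shut fingers; the grasp point (between the pads) lies 19 mm behind it; y points along the fingers, z is the direction in which the jaws open and shut, and the axes are right-handed (so a half turn about y gives the same grasp; the last joint's range is limited). The gripper opens to 85 mm and grips with 20 to 120 N. Pads are 22 mm wide; open, the fingers measure 114 mm over their backs; the gripper's body (76 mm by 85 mm) begins 54 mm behind the grasp point. The pads swing forward as they close: fully open they stand 13 mm farther back than shut.
Start: joints at [-1.378, 0.276, -0.026, 1.268, 0, 1.467], TCP at [0.182, -0.598, 0.231] pointing down, gripper open.
Joint ranges: [-3.12, 3.12], [-0.85, 1.88], [-1.08, 1.24], [-1.95, 2.15], [-1.57, 1.53], [-3.14, 3.14]. Speed limits (rad/s): [2.57, 2.57, 3.14, 3.14, 3.14, 3.14].

## Interface

Orientations are given as a unit quaternion [x, y, z, w].
In Python, from workcell import status, optics, manip gives the robot as it stands.
- The arm moves only by the tool step_arm, never from a script. Its argument "motion" is a list that holds one entry, the list of rows, each a list of 5 numbers: the shift along the tool's x, y, z in mm, then the turn about the tool's y in degrees, then the finger opening in mm, from 0 to 85.4. A call has 1 to 12 rows; each row is the pose to reach, as a shift and turn from the pose commanded when the call began, along the tool's axes at that moment; what a row does not reach only later rows make up. A row lasts 1/8 s, in which the tool goes at most 62.5 mm and 10.7 degrees, less where a joint would pass 70% of its speed; a pose out of reach is approached as far as the arm can. A call with a gripper value outside its range is refused whole. The fingers move at their own pace and stop on an object; the grip force is fixed at half the most. Time passes only in rows, so rows that repeat a pose let the fingers close. It gives the time, the measured TCP pose, the force and the opening at its end, in the units of the state.
- status.observe(): the state, without advancing time (a new reading comes with each control period).
- optics.get_image(name): name is "side" or "top"; returns the picture (420x560x3 uint8, blue, green, red); there is no depth.
- optics.camera_info(name): a dict with "intrinsics" (3x3 intrinsics, pixels), "extrinsics" (4x4, takes a point from camera to world coordinates). Camera axes: x right, y down, z forward; pixel columns grow to the right and rows downward; lengths in m; the calibration is good to about 2 mm. A picture is of the moment at which its call begins. camera_info takes no time and is no camera call.
- manip.hand_in(): hands the job in, once; it reports no verdict.
The state is a dict: "t": time; "joints": joint angles; "qd": joint speeds; "joint_efforts": joint torques, N m; "tool_pos": TCP position; "orientation": TCP orientation; "contact_force": force on the tool from outside, world axes, zero at the start; "moment": the same for the moment, N m; "opening": finger opening in m.
Only numpy, scipy, OpenCV 4.12 (cv2) and the standard library are available. Lean on these libraries where they do the work, as an engineer would, in place of code of your own. Each camera call takes 0.05 s, during which the arm holds its last target. There are 200 camera calls.

## Working session

There is one attempt and no reset: what is moved stays moved. The work goes in short steps, Python scripts to look and compute and a tool call to move; the robot and the scene stay as the last step left them, time stands still between calls to the robot, and variables do not carry over. Pictures are saved under pics/ and viewed, about 8 in all and at most 12, crops included, and the job is handed in when it is done.

Besides the shell and the picture viewer there is one more tool, called after "Emit:" as name(argument=value, ...) on one line, values as JSON. step_arm: Moves the arm, as the interface text tells. Its arguments: {"type":"object","properties":{"motion":{"type":"array"}},"required":["motion"]}

```bash
mkdir -p pics; ls
python3 - <<'E'
from workcell import status, optics, manip
import cv2
s=status.observe()
for k,v in s.items(): print(k,v)
for n in("side","top"):
    cv2.imwrite(f"pics/{n}0.png",optics.get_image(n)); c=optics.camera_info(n); print(n,c)
E
```

```text
pics
t 0.0
joints [-1.37837977e+00  2.77170958e-01 -2.79178919e-02  1.26800813e+00
  1.01622014e-05  1.46740345e+00]
qd [ 1.65749622e-03  1.57036801e-03  1.43012229e-03  9.87374505e-05
 -2.20285880e-04 -2.53958655e-04]
joint_efforts [-1.18831736e-03 -4.45513809e+01  2.95198560e+01  1.64988858e-02
 -1.43617131e-04  1.40728295e-05]
tool_pos [ 0.18204039 -0.59706648  0.23011871]
orientation [-0.10423607  0.7001989  -0.69857338  0.10417086]
contact_force [ 0.31326385 -1.05664625 -0.48137874]
moment [-0.04392716 -0.02798392 -0.01953924]
opening 0.08560000063960567
side {'intrinsics': array([[448.08241216,   0.        , 274.30640501],
       [  0.        , 448.08241216, 213.96380902],
       [  0.        ,   0.        ,   1.        ]]), 'extrinsics': array([[-0.96544179, -0.16553627,  0.20129555,  0.21230269],
       [-0.26050246,  0.58986747, -0.7643264 ,  0.85361776],
       [ 0.00778605, -0.79035063, -0.61260531,  0.78014258],
       [ 0.        ,  0.        ,  0.        ,  1.        ]])}
top {'intrinsics': array([[526.41532378,   0.        , 285.286493  ],
       [  0.        , 526.41532378, 210.28438782],
       [  0.        ,   0.        ,   1.        ]]), 'extrinsics': array([[-8.03143474e-02, -9.70472805e-01,  2.27447004e-01,
         1.53362573e-01],
       [-9.96768782e-01,  7.84851145e-02, -1.70904206e-02,
        -8.41044305e-03],
       [-1.26541577e-03, -2.28084679e-01, -9.73640477e-01,
         1.42674354e+00],
       [ 0.00000000e+00,  0.00000000e+00,  0.00000000e+00,
         1.00000000e+00]])}
```

View pics/side0.png

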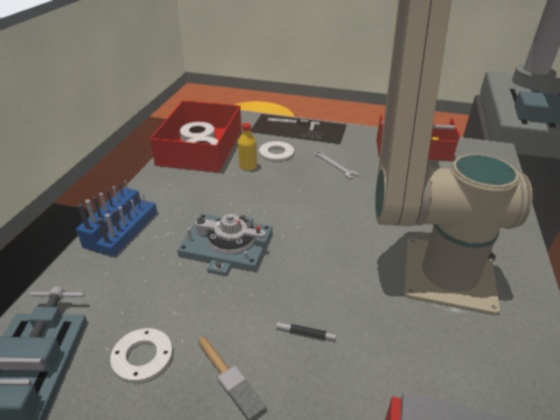

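View pics/top0.png

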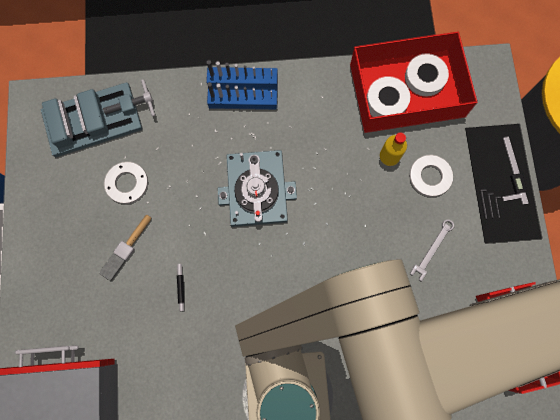

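The top view shows the jig near px (256,187) with its red pin at (258,213). In the side view the nut is near (231,222) and the pin near (262,231). I'll enlarge both.

Run:
```python
import cv2,numpy as np
a=cv2.imread("pics/top0.png")[140:240,206:306]; b=cv2.imread("pics/side0.png")[195:280,172:282]
a=cv2.resize(a,(600,600),interpolation=cv2.INTER_CUBIC)
b=cv2.resize(b,None,fx=7,fy=7,interpolation=cv2.INTER_CUBIC)
cv2.imwrite("pics/topc.png",a);cv2.imwrite("pics/sidec.png",b)
```

```text
(no output)
```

View pics/topc.png

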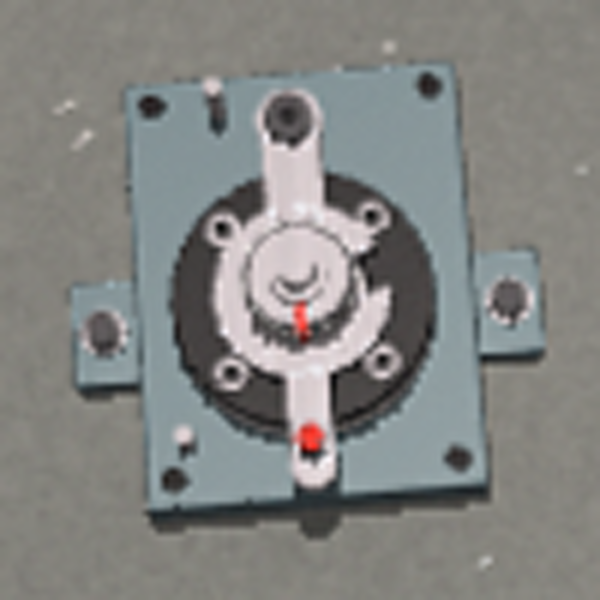

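View pics/sidec.png

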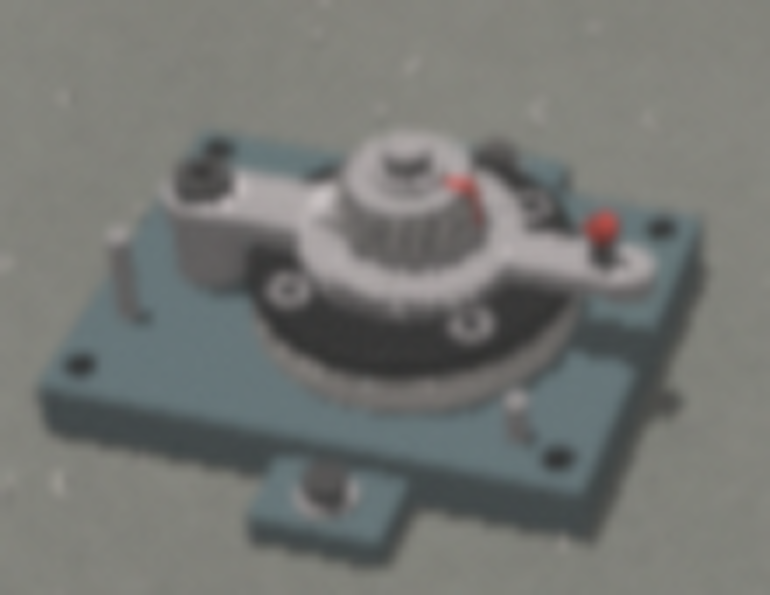

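```bash
cat > h.py <<'E'
import numpy as np,cv2
from workcell import status,optics,manip
def P(n):
    c=optics.camera_info(n);T=np.linalg.inv(c["extrinsics"]);return c["intrinsics"]@T[:3]
def proj(n,X):
    q=P(n)@np.c_[np.atleast_2d(X),np.ones(len(np.atleast_2d(X)))].T;return (q[:2]/q[2]).T
def tri(top,side):
    X=cv2.triangulatePoints(P("top"),P("side"),np.array(top,float),np.array(side,float));return X[:3,0]/X[3,0]
def jig2w(p,q):
    c,s=np.cos(p[2]),np.sin(p[2]);q=np.atleast_2d(q)
    return np.c_[p[0]+c*q[:,0]-s*q[:,1],p[1]+s*q[:,0]+c*q[:,1],q[:,2]]
E
python3 - <<'E'
from h import *
from scipy.optimize import least_squares
t=lambda u,v:(206+u/6-.4,140+v/6-.4)
s=lambda u,v:(172+u/7-.4,195+v/7-.4)
print("cap",tri(t(311,436),s(603,225)),"screw",tri(t(288,115),s(203,175)),"stud",tri(t(298,270),s(408,160)))
top=[(t(311,436),(-.072,0,.0795)),(t(288,115),(.08,0,.0685)),(t(298,270),(0,0,.096)),
(t(126,87),(.117,.078,.025)),(t(455,65),(.117,-.078,.025)),(t(490,488),(-.088,-.078,.025)),(t(150,513),(-.088,.078,.025))]
side=[(s(603,225),(-.072,0,.078)),(s(203,175),(.08,0,.0685)),(s(408,160),(0,0,.096)),
(s(40,390),(.117,.078,.025)),(s(205,137),(.117,-.078,.025)),(s(703,215),(-.088,-.078,.025)),(s(600,500),(-.088,.078,.025))]
def f(p): return np.r_[(proj("top",jig2w(p,[b for a,b in top]))-[a for a,b in top]).ravel(),(proj("side",jig2w(p,[b for a,b in side]))-[a for a,b in side]).ravel()]
r=least_squares(f,[.45,0,0],loss='soft_l1');print(r.x,np.degrees(r.x[2]));print(f(r.x).reshape(-1,2).round(2))
p=r.x
print(jig2w(p,[(0,0,.0755),(-.072,0,.0705),(.08,0,.0615)]), np.hypot(*p[:2]))
E
```

```text
cap [0.4682393  0.04122943 0.08057061] screw [0.61961507 0.04176438 0.07092097] stud [0.53989643 0.04128658 0.09444167]
[0.53911386 0.04105361 0.00422353] 0.24199063346744357
[[ 0.24  0.55]
 [ 0.22  0.52]
 [ 0.09  0.19]
 [-0.53 -0.07]
 [ 0.05 -0.88]
 [ 0.46 -0.3 ]
 [-0.08  0.29]
 [ 0.42  0.74]
 [ 0.23  0.66]
 [ 0.19 -0.53]
 [-0.76  0.05]
 [-0.32 -0.83]
 [ 0.52  0.57]
 [-1.67 -0.32]]
[[0.53911386 0.04105361 0.0755    ]
 [0.4671145  0.04074952 0.0705    ]
 [0.61911315 0.0413915  0.0615    ]] 0.5406747218368996
```

```bash
cat >> h.py <<'E'
from scipy.spatial.transform import Rotation as Rn
C=np.array([.5393,.0411])
def rel(world,s=None):
    s=s or status.observe();R=Rn.from_quat(s["orientation"]).as_matrix()
    return (R.T@(np.array(world)-s["tool_pos"])*1e3).round(1)
def polar(s=None):
    s=s or status.observe();d=s["tool_pos"][:2]-C;x=Rn.from_quat(s["orientation"]).as_matrix()[:,0]
    print("t",round(s["t"],2),"r %.1f mm phi %.1f yaw %.1f z %.1f"%(np.hypot(*d)*1e3,np.degrees(np.arctan2(d[1],d[0])),np.degrees(np.arctan2(x[1],x[0])),s["tool_pos"][2]*1e3),"F",np.round(s["contact_force"],1),"j6",round(s["joints"][5],2),"op",s["opening"])
E
python3 - <<'E'
from h import *
s=status.observe();R=Rn.from_quat(s["orientation"]).as_matrix();print(R.round(3))
x=R[:2,0]/np.hypot(*R[:2,0])
print(rel([*(C-.044*x),.130]))
E
```

```text
[[-0.957 -0.     0.291]
 [-0.291  0.002 -0.957]
 [-0.    -1.    -0.002]]
[-571.8  101.4 -506.2]
```

Emit:
step_arm(motion=[[[-46,0,-41,0,0],[-92,0,-82,0,0],[-138,0,-123,0,0],[-184,0,-164,0,0],[-230,0,-205,0,0],[-276,0,-246,0,0],[-322,0,-287,0,0],[-368,0,-328,0,0],[-414,0,-369,0,0],[-460,0,-410,0,0],[-506,0,-451,0,0],[-552,0,-492,0,0]]])

```text
t: 1.6
tool_pos: [0.5673, 0.0356, 0.2309]
orientation: [0.104, -0.699, 0.699, -0.104]
contact_force: [1.3, 0.1, 0.1]
opening: 0.0002
```

Emit:
step_arm(motion=[[[-20,0,-14,0,0],[-20,50,-14,0,0],[-20,100,-14,0,0],[-20,100,-14,0,0]]])

```text
t: 2.1
tool_pos: [0.5769, 0.0524, 0.1266]
orientation: [-0.108, 0.7, -0.699, 0.1]
contact_force: [-0.5, 0.3, 0.8]
opening: -0.0
```

Run:
```python
from h import *
s=status.observe();polar(s);R=Rn.from_quat(s["orientation"]).as_matrix()
x=R[:2,0]/np.hypot(*R[:2,0]);print(rel([*(C-.044*x),.072]),s["joints"].round(2),s["tool_pos"])
for n,(u,v,w,h) in dict(top=(196,120,120,100),side=(165,150,130,110)).items():
    im=optics.get_image(n);cv2.imwrite(f"pics/{n}1.png",im)
    cv2.imwrite(f"pics/{n}1c.png",cv2.resize(im[v:v+h,u:u+w],None,fx=5,fy=5,interpolation=cv2.INTER_CUBIC))
```

```text
t 2.1 r 39.3 mm phi 16.8 yaw -163.1 z 126.6 F [-0.5  0.3  0.8] j6 2.83 op -4.6603115965040726e-05
[-5.3 54.6  0.1] [-0.02  0.28 -0.25  1.05 -0.    2.83] [0.57691358 0.05244499 0.12661856]
```

View pics/side1c.png

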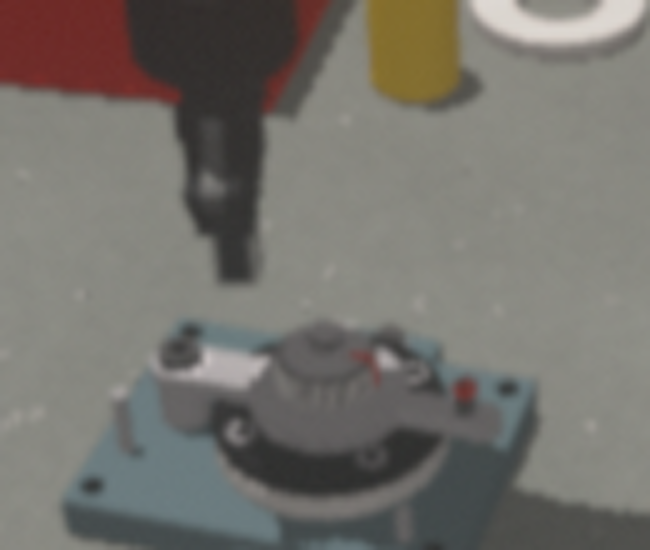

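The side crop shows the shut fingertip at (238,280), above and on the pivot side of the nut. The red line is still on the pin side at (372,365). I'll descend beside the rim and let the arm settle.

Emit:
step_arm(motion=[[[0,30,0,0,0],[0,50,0,0,0],[0,60,0,0,0],[0,60,0,0,0],[0,60,0,0,0]]])

```text
t: 2.82
tool_pos: [0.5832, 0.0528, 0.073]
orientation: [0.103, -0.699, 0.7, -0.105]
contact_force: [0.2, -0.9, 1.4]
opening: 0.0002
```

```bash
python3 -c "
from h import *
polar();s=status.observe();print(s['tool_pos'],s['qd'].round(3))"
```

```text
t 2.83 r 45.5 mm phi 14.9 yaw -163.1 z 73.0 F [ 0.2 -0.9  1.4] j6 2.83 op 0.00020162400242779426
[0.58324546 0.05276781 0.07298162] [ 0.001 -0.001 -0.002 -0.002  0.001  0.001]
```

Emit:
step_arm(motion=[[[3,0,0,0,0],[6,0,0,0,0],[7,0,0,0,0],[7,0,0,0,0]]])

```text
t: 3.32
tool_pos: [0.5767, 0.0512, 0.0721]
orientation: [-0.103, 0.699, -0.699, 0.105]
contact_force: [4.4, 0.9, 0.4]
opening: -0.0001
```

Emit:
step_arm(motion=[[[1,0,0,0,0],[1,0,0,0,0]]])

```text
t: 3.58
tool_pos: [0.5766, 0.0511, 0.0722]
orientation: [-0.103, 0.7, -0.699, 0.106]
contact_force: [6.3, 2.7, 0.2]
opening: -0.0
```

Emit:
step_arm(motion=[[[1,0,0,0,0],[1,0,0,0,0]]])

```text
t: 3.82
tool_pos: [0.5765, 0.0511, 0.0723]
orientation: [-0.102, 0.7, -0.699, 0.107]
contact_force: [7.8, 2.6, -1.3]
opening: 0.0
```

Emit:
step_arm(motion=[[[0.4,0,-5.0,-8,0],[1.4,0,-9.9,-16,0],[3.1,0,-14.6,-24,0],[5.5,0,-19.1,-32,0],[8.4,0,-23.1,-40,0],[11.9,0,-26.8,-48,0],[11.9,0,-26.8,-48,0]]])

```text
t: 4.7
tool_pos: [0.5553, 0.0743, 0.0723]
orientation: [-0.379, 0.597, -0.595, 0.382]
contact_force: [3.4, 5.5, 2.7]
opening: -0.0002
```

Run:
```python
from h import *
polar()
im=optics.get_image("side");u,v,w,h=190,190,85,65
a=cv2.resize(im[v:v+h,u:u+w],None,fx=7,fy=7,interpolation=cv2.INTER_CUBIC)
cv2.imwrite("pics/s2.png",a)
```

```text
t 4.7 r 36.9 mm phi 64.4 yaw -114.9 z 72.3 F [3.4 5.5 2.7] j6 2.02 op -0.0001983322136610501
```

View pics/s2.png

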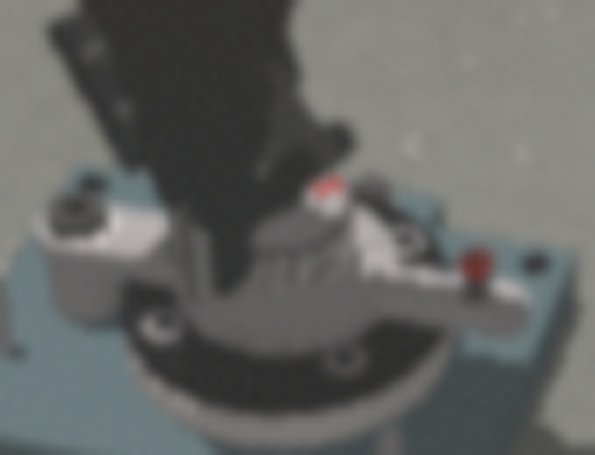

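The red line, now at (327,187), has moved anticlockwise by about the 48° driven, so the friction drive works at 6 to 8 N. I'll write a helper for the arc numbers and a red-line reader.

```bash
cat >> h.py <<'E'
def arc(cx,cz,step,n):
    for k in range(1,n+1):
        a=np.radians(k*step);print([round(cx*(1-np.cos(a))+cz*np.sin(a),1),0,round(cz*(1-np.cos(a))-cx*np.sin(a),1),-k*step,0])
def red(th=0,save=None):
    """angle of the red line (deg, 180=start) from each view; th = turns so far (for height)"""
    z=.0845+.002*th
    for n in("side","top"):
        im=optics.get_image(n)
        if save: cv2.imwrite(f"pics/{save}_{n}.png",im)
        b,g,r=[im[...,i].astype(int) for i in range(3)]
        v,u=np.nonzero((r-np.maximum(b,g)>45));c=optics.camera_info(n)
        T=c["extrinsics"];d=(T[:3,:3]@np.linalg.inv(c["intrinsics"])@np.c_[u,v,np.ones(len(u))].T).T
        X=T[:3,3]+d*((z-T[2,3])/d[:,2])[:,None];q=X[:,:2]-C;rr=np.hypot(*q.T)
        m=(rr<.034);w=(r-np.maximum(b,g))[v,u][m]
        print(n,m.sum(), "ang %.0f r %.1f"%(np.degrees(np.arctan2(*(w@q[m]/w.sum())[::-1]))%360,np.hypot(*(w@q[m]/w.sum()))*1e3) if m.any() else "")
E
python3 - <<'E'
from h import *
red(.13);arc(35.4,1.4,9,12)
E
```

```text
side 6 ang 246 r 21.8
top 14 ang 236 r 17.7
[np.float64(0.7), 0, np.float64(-5.5), -9, 0]
[np.float64(2.2), 0, np.float64(-10.9), -18, 0]
[np.float64(4.5), 0, np.float64(-15.9), -27, 0]
[np.float64(7.6), 0, np.float64(-20.5), -36, 0]
[np.float64(11.4), 0, np.float64(-24.6), -45, 0]
[np.float64(15.7), 0, np.float64(-28.1), -54, 0]
[np.float64(20.6), 0, np.float64(-30.8), -63, 0]
[np.float64(25.8), 0, np.float64(-32.7), -72, 0]
[np.float64(31.2), 0, np.float64(-33.8), -81, 0]
[np.float64(36.8), 0, np.float64(-34.0), -90, 0]
[np.float64(42.3), 0, np.float64(-33.3), -99, 0]
[np.float64(47.7), 0, np.float64(-31.8), -108, 0]
```

Emit:
step_arm(motion=[[[0.7,0,-5.5,-9,0],[2.2,0,-10.9,-18,0],[4.5,0,-15.9,-27,0],[7.6,0,-20.5,-36,0],[11.4,0,-24.6,-45,0],[15.7,0,-28.1,-54,0],[20.6,0,-30.8,-63,0],[25.8,0,-32.7,-72,0],[31.2,0,-33.8,-81,0],[36.8,0,-34.0,-90,0],[42.3,0,-33.3,-99,0],[47.7,0,-31.8,-108,0]]])

```text
t: 6.35
tool_pos: [0.503, 0.0423, 0.0706]
orientation: [0.706, -0.043, 0.04, -0.705]
contact_force: [-0.5, 0.1, -0.0]
opening: -0.0001
```

Run:
```python
from h import *
polar();red(.4)
```

```text
t 6.35 r 36.3 mm phi 178.2 yaw -6.8 z 70.6 F [-0.5  0.1 -0. ] j6 0.07 op -0.00011308728852541558
side 0 
top 0
```

Contact was lost on the -x side, so the stud's real centre is about 2 mm farther in +x, at roughly (0.5415, 0.041). I'll press in again.

Emit:
step_arm(motion=[[[3,0,0,0,0],[5,0,0,0,0],[5,0,0,0,0]]])

```text
t: 6.82
tool_pos: [0.5056, 0.0424, 0.0705]
orientation: [0.706, -0.047, 0.041, -0.706]
contact_force: [-7.3, -0.5, 6.7]
opening: 0.0002
```

```bash
sed -i 's/^C=.*/C=np.array([.5415,.0410])/' h.py; sed -i 's/>45/>30/' h.py
python3 - <<'E'
from h import *
polar();red(.4,"p3")
ims=[cv2.imread(f"pics/p3_{n}.png")[v:v+65,u:u+65] for n,u,v in(("side",200,190),("top",225,150))]
cv2.imwrite("pics/p3.png",cv2.resize(np.hstack(ims),None,fx=6,fy=6,interpolation=cv2.INTER_CUBIC))
E
```

```text
t 6.83 r 35.9 mm phi 177.8 yaw -7.1 z 70.5 F [-7.3 -0.5  6.7] j6 0.08 op 0.0001809764768413704
side 0 
top 0
```

View pics/p3.png

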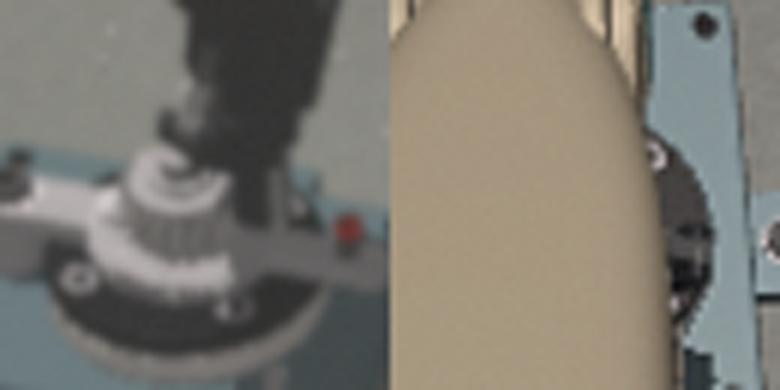

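```bash
sed -i 's/print(\[round(cx/print(*[round(float(v),1) for v in [(cx/; s/np.sin(a),1),0,round(cz/np.sin(a)),0,(cz/; s/np.sin(a),1),-k\*step,0\])/np.sin(a)),-k*step,0]],sep=",",end="  ")/' h.py; python3 -c "
from h import *
arc(33.4,3,9,12)"
```

```text
0.9,0.0,-5.2,-9.0,0.0  2.6,0.0,-10.2,-18.0,0.0  5.0,0.0,-14.8,-27.0,0.0  8.1,0.0,-19.1,-36.0,0.0  11.9,0.0,-22.7,-45.0,0.0  16.2,0.0,-25.8,-54.0,0.0  20.9,0.0,-28.1,-63.0,0.0  25.9,0.0,-29.7,-72.0,0.0  31.1,0.0,-30.5,-81.0,0.0  36.4,0.0,-30.4,-90.0,0.0  41.6,0.0,-29.5,-99.0,0.0  46.6,0.0,-27.8,-108.0,0.0
```

Emit:
step_arm(motion=[[[0.9,0,-5.2,-9,0],[2.6,0,-10.2,-18,0],[5.0,0,-14.8,-27,0],[8.1,0,-19.1,-36,0],[11.9,0,-22.7,-45,0],[16.2,0,-25.8,-54,0],[20.9,0,-28.1,-63,0],[25.9,0,-29.7,-72,0],[31.1,0,-30.5,-81,0],[36.4,0,-30.4,-90,0],[41.6,0,-29.5,-99,0],[46.6,0,-27.8,-108,0]]])

```text
t: 8.43
tool_pos: [0.5531, 0.0059, 0.0715]
orientation: [-0.451, -0.544, 0.548, 0.448]
contact_force: [-0.6, -6.4, 0.7]
opening: 0.0001
```

Run:
```python
from h import *
polar();red(.8,"p4")
arc(33.5,3,9,7)
```

```text
t 8.43 r 37.0 mm phi -71.7 yaw 101.1 z 71.5 F [-0.6 -6.4  0.7] j6 -1.87 op 8.867911287448046e-05
side 12 ang 26 r 19.1
top 0 
0.9,0.0,-5.2,-9.0,0.0  2.6,0.0,-10.2,-18.0,0.0  5.0,0.0,-14.9,-27.0,0.0  8.2,0.0,-19.1,-36.0,0.0  11.9,0.0,-22.8,-45.0,0.0  16.2,0.0,-25.9,-54.0,0.0  21.0,0.0,-28.2,-63.0,0.0
```

Emit:
step_arm(motion=[[[0.9,0,-5.2,-9,0],[2.6,0,-10.2,-18,0],[5.0,0,-14.9,-27,0],[8.2,0,-19.1,-36,0],[11.9,0,-22.8,-45,0],[16.2,0,-25.9,-54,0],[21.0,0,-28.2,-63,0],[21.0,0,-28.2,-63,0]]])

```text
t: 9.52
tool_pos: [0.5781, 0.0346, 0.0718]
orientation: [-0.101, -0.7, 0.7, 0.099]
contact_force: [3.6, -1.1, -0.2]
opening: -0.0001
```

Run:
```python
from h import *
polar();red(.8,"p5")
```

```text
t 9.53 r 37.2 mm phi -9.9 yaw 163.8 z 71.8 F [ 3.6 -1.1 -0.2] j6 -2.91 op -0.0001302520448374958
side 11 ang 99 r 23.4
top 0
```

Emit:
step_arm(motion=[[[-4,0,0,0,0],[-7,0,0,0,0],[-7,-25,0,0,0],[-7,-45,0,10,0],[-7,-45,0,20,0],[-7,-45,0,30,0],[-7,-45,0,40,0],[-7,-45,0,50,0],[-7,-45,0,60,0],[-7,-45,0,70,0],[-7,-45,0,80,0],[-7,-45,0,90,0]]])

```text
t: 11.12
tool_pos: [0.5824, 0.0329, 0.1158]
orientation: [-0.566, -0.423, 0.424, 0.567]
contact_force: [0.2, 0.4, -0.6]
opening: 0.0
```

Emit:
step_arm(motion=[[[0,0,0,10,0],[0,0,0,20,0],[0,0,0,30,0],[0,0,0,40,0],[0,0,0,50,0],[0,0,0,60,0],[0,0,0,70,0],[0,0,0,80,0],[0,0,0,90,0],[0,0,0,100,0],[0,0,0,110,0],[0,0,0,120,0]]])

```text
t: 12.62
tool_pos: [0.5825, 0.0329, 0.1158]
orientation: [0.65, -0.279, 0.278, -0.65]
contact_force: [-0.2, -0.1, 0.3]
opening: 0.0001
```

Emit:
step_arm(motion=[[[0,0,0,10,0],[0,0,0,20,0],[0,0,0,30,0],[0,0,0,40,0],[0,0,0,50,0],[0,0,0,60,0],[0,0,0,70,0],[0,0,0,80,0],[0,0,0,90,0],[0,0,0,100,0],[0,0,0,110,0],[0,0,0,120,0]]])

```text
t: 14.12
tool_pos: [0.5825, 0.0329, 0.1158]
orientation: [-0.084, 0.702, -0.702, 0.083]
contact_force: [-0.6, 0.3, 0.3]
opening: -0.0004
```

Run:
```python
from h import *
s=status.observe();polar(s);red(.78)
R=Rn.from_quat(s["orientation"]).as_matrix();x=R[:2,0]/np.hypot(*R[:2,0])
print(rel([*(C-.044*x),.072]),s["tool_pos"])
```

```text
t 14.12 r 41.8 mm phi -11.2 yaw -166.4 z 115.8 F [-0.6  0.3  0.3] j6 2.85 op -0.00035410409213146554
side 11 ang 99 r 23.3
top 0 
[ -6.2  43.9 -17.4] [0.58245779 0.03290341 0.11582932]
```

Emit:
step_arm(motion=[[[-6,0,-17,0,0],[-6,20,-17,0,0],[-6,38,-17,0,0],[-6,43,-17,0,0],[-6,43,-17,0,0],[-2,43,-17,0,0],[1,43,-17,0,0],[3,43,-17,0,0],[5,43,-17,0,0],[5,43,-17,0,0]]])

```text
t: 15.48
tool_pos: [0.5772, 0.0486, 0.0743]
orientation: [-0.084, 0.702, -0.702, 0.088]
contact_force: [5.9, 1.9, -2.6]
opening: 0.0
```

Run:
```python
from h import *
polar();arc(33.0,.4,9,12)
```

```text
t 15.47 r 36.5 mm phi 12.0 yaw -166.0 z 74.3 F [ 5.9  1.9 -2.6] j6 2.87 op 2.4453835086164025e-05
0.5,0.0,-5.2,-9.0,0.0  1.7,0.0,-10.2,-18.0,0.0  3.8,0.0,-14.9,-27.0,0.0  6.5,0.0,-19.3,-36.0,0.0  9.9,0.0,-23.2,-45.0,0.0  13.9,0.0,-26.5,-54.0,0.0  18.4,0.0,-29.2,-63.0,0.0  23.2,0.0,-31.1,-72.0,0.0  28.2,0.0,-32.3,-81.0,0.0  33.4,0.0,-32.6,-90.0,0.0  38.6,0.0,-32.1,-99.0,0.0  43.6,0.0,-30.9,-108.0,0.0
```

Contact is back at 6 N.

Emit:
step_arm(motion=[[[0.5,0,-5.2,-9,0],[1.7,0,-10.2,-18,0],[3.8,0,-14.9,-27,0],[6.5,0,-19.3,-36,0],[9.9,0,-23.2,-45,0],[13.9,0,-26.5,-54,0],[18.4,0,-29.2,-63,0],[23.2,0,-31.1,-72,0],[28.2,0,-32.3,-81,0],[33.4,0,-32.6,-90,0],[38.6,0,-32.1,-99,0],[43.6,0,-30.9,-108,0]]])

```text
t: 16.98
tool_pos: [0.5232, 0.0715, 0.0743]
orientation: [-0.617, 0.343, -0.339, 0.622]
contact_force: [-3.2, 10.1, 7.4]
opening: -0.0004
```

Run:
```python
from h import *
polar();red(1.05)
```

```text
t 16.98 r 35.6 mm phi 121.0 yaw -57.6 z 74.3 F [-3.2 10.1  7.4] j6 1.01 op -0.000441208904025238
side 0 
top 10 ang 205 r 23.8
```

Emit:
step_arm(motion=[[[0,0,-5.2,-9,0],[1.0,0,-10.2,-18,0],[3.1,0,-14.9,-27,0],[5.8,0,-19.3,-36,0],[9.2,0,-23.2,-45,0],[13.2,0,-26.5,-54,0],[17.7,0,-29.2,-63,0],[22.5,0,-31.1,-72,0],[27.5,0,-32.3,-81,0],[32.7,0,-32.6,-90,0],[37.9,0,-32.1,-99,0],[42.9,0,-30.9,-108,0]]])

```text
t: 18.58
tool_pos: [0.5178, 0.0135, 0.0731]
orientation: [0.64, 0.297, -0.303, -0.64]
contact_force: [-5.1, -3.6, 5.4]
opening: -0.0001
```

Run:
```python
from h import *
polar();red(1.35)
```

```text
t 18.57 r 36.3 mm phi -130.8 yaw 50.2 z 73.1 F [-5.1 -3.6  5.4] j6 -0.97 op -6.05402522551344e-05
side 4 ang 305 r 26.0
top 0
```

Emit:
step_arm(motion=[[[0.5,0,-5.2,-9,0],[1.7,0,-10.2,-18,0],[3.8,0,-14.9,-27,0],[6.5,0,-19.3,-36,0],[9.9,0,-23.2,-45,0],[13.9,0,-26.5,-54,0],[18.4,0,-29.2,-63,0],[23.2,0,-31.1,-72,0],[28.2,0,-32.3,-81,0],[33.4,0,-32.6,-90,0],[38.6,0,-32.1,-99,0],[43.6,0,-30.9,-108,0]]])

```text
t: 20.18
tool_pos: [0.5753, 0.0265, 0.0742]
orientation: [-0.136, -0.693, 0.695, 0.132]
contact_force: [4.5, -3.3, -1.6]
opening: -0.0
```

Run:
```python
from h import *
polar();red(1.65)
```

```text
t 20.18 r 36.8 mm phi -23.1 yaw 158.2 z 74.2 F [ 4.5 -3.3 -1.6] j6 -2.83 op -7.012259535091931e-06
side 10 ang 65 r 24.4
top 0
```

Emit:
step_arm(motion=[[[-4,0,0,0,0],[-7,0,0,0,0],[-7,-25,0,0,0],[-7,-45,0,10,0],[-7,-45,0,20,0],[-7,-45,0,30,0],[-7,-45,0,40,0],[-7,-45,0,50,0],[-7,-45,0,60,0],[-7,-45,0,70,0],[-7,-45,0,80,0],[-7,-45,0,90,0]]])

```text
t: 21.78
tool_pos: [0.5785, 0.0258, 0.118]
orientation: [-0.587, -0.393, 0.394, 0.588]
contact_force: [-0.4, -0.1, -0.2]
opening: 0.0004
```

Emit:
step_arm(motion=[[[0,0,0,10,0],[0,0,0,20,0],[0,0,0,30,0],[0,0,0,40,0],[0,0,0,50,0],[0,0,0,60,0],[0,0,0,70,0],[0,0,0,80,0],[0,0,0,90,0],[0,0,0,100,0],[0,0,0,110,0],[0,0,0,120,0]]])

```text
t: 23.28
tool_pos: [0.5785, 0.0258, 0.118]
orientation: [0.635, -0.313, 0.312, -0.634]
contact_force: [-0.7, -0.7, -0.5]
opening: 0.0002
```

Run:
```python
from h import *
s=status.observe();polar(s);red(1.68)
R=Rn.from_quat(s["orientation"]).as_matrix();x=R[:2,0]/np.hypot(*R[:2,0])
print(rel([*(C-.045*x),.074]),s["tool_pos"])
```

```text
t 23.27 r 40.0 mm phi -22.4 yaw -52.4 z 118.0 F [-0.7 -0.7 -0.5] j6 0.85 op 0.00019132137353115058
side 9 ang 64 r 23.5
top 0 
[-79.7  44.1 -19.5] [0.57846101 0.02577847 0.11797949]
```

Emit:
step_arm(motion=[[[-40,0,-10,0,0],[-80,0,-19,0,0],[-80,0,-19,0,0],[-80,25,-19,0,0],[-80,42,-19,0,0],[-80,44,-19,0,0],[-75,44,-19,0,0],[-72,44,-19,0,0],[-70,44,-19,0,0],[-68.5,44,-19,0,0],[-68.5,44,-19,0,0]]])

```text
t: 24.75
tool_pos: [0.5211, 0.0702, 0.075]
orientation: [-0.634, 0.311, -0.308, 0.637]
contact_force: [-5.0, 7.1, 4.5]
opening: 0.0002
```

Run:
```python
from h import *
polar();red(1.68)
```

```text
t 24.75 r 35.6 mm phi 124.9 yaw -52.0 z 75.0 F [-5.   7.1  4.5] j6 0.92 op 0.0002024631011730065
side 10 ang 62 r 24.2
top 0
```

Emit:
step_arm(motion=[[[0.3,0,-5.2,-9,0],[1.4,0,-10.2,-18,0],[3.5,0,-14.9,-27,0],[6.2,0,-19.3,-36,0],[9.6,0,-23.2,-45,0],[13.6,0,-26.5,-54,0],[18.1,0,-29.2,-63,0],[22.9,0,-31.1,-72,0],[27.9,0,-32.3,-81,0],[33.1,0,-32.6,-90,0],[38.3,0,-32.1,-99,0],[43.3,0,-30.9,-108,0]]])

```text
t: 26.35
tool_pos: [0.5209, 0.0112, 0.0748]
orientation: [0.626, 0.329, -0.337, -0.622]
contact_force: [-7.8, -9.1, 9.2]
opening: -0.0002
```

Run:
```python
from h import *
polar();red(1.98)
```

```text
t 26.35 r 36.3 mm phi -124.7 yaw 56.1 z 74.8 F [-7.8 -9.1  9.2] j6 -1.08 op -0.00022426866764237974
side 8 ang 177 r 18.9
top 0
```

Emit:
step_arm(motion=[[[-1.0,0,-5.2,-9,0],[0.2,0,-10.2,-18,0],[2.3,0,-14.9,-27,0],[5.0,0,-19.3,-36,0],[8.4,0,-23.2,-45,0],[12.4,0,-26.5,-54,0],[16.9,0,-29.2,-63,0],[21.7,0,-31.1,-72,0],[26.7,0,-32.3,-81,0],[26.7,0,-32.3,-81,0]]])

```text
t: 27.7
tool_pos: [0.5694, 0.0168, 0.0757]
orientation: [-0.263, -0.657, 0.658, 0.257]
contact_force: [2.7, -4.8, -0.6]
opening: 0.0001
```

Run:
```python
from h import *
polar();red(2.2)
```

```text
t 27.7 r 36.9 mm phi -40.9 yaw 136.9 z 75.7 F [ 2.7 -4.8 -0.6] j6 -2.47 op 0.00010513273218323248
side 0 
top 0
```

Emit:
step_arm(motion=[[[-4,0,0,0,0],[-8,0,0,0,0],[-8,-25,0,0,0],[-8,-45,0,10,0],[-8,-45,0,20,0],[-8,-45,0,30,0],[-8,-45,0,40,0],[-8,-45,0,47,0]]])

```text
t: 28.8
tool_pos: [0.5714, 0.0136, 0.119]
orientation: [-0.501, -0.498, 0.499, 0.502]
contact_force: [-0.1, -0.1, 0.2]
opening: 0.0004
```

Run:
```python
from h import *
t=lambda u,v:(206+u/6-.4,140+v/6-.4)
s=lambda u,v:(172+u/7-.4,195+v/7-.4)
print("posts",tri(t(183,435),s(515,400)),tri(t(212,85),s(118,238)))
s=status.observe();polar(s);red(2.2,"p6")
im=cv2.imread("pics/p6_side.png")[190:270,175:285]
cv2.imwrite("pics/p6c.png",cv2.resize(im,None,fx=7,fy=7,interpolation=cv2.INTER_CUBIC))
print(rel([.4695,.010,.067]),s["tool_pos"])
```

```text
posts [0.48204171 0.09981671 0.04562274] [0.63901953 0.07548832 0.06391339]
t 28.8 r 40.6 mm phi -42.5 yaw 89.7 z 119.0 F [-0.1 -0.1  0.2] j6 -1.65 op 0.0004455969470907301
side 0 
top 0 
[ -3.7  52.2 101.9] [0.57141134 0.01359947 0.11903664]
```

View pics/p6c.png

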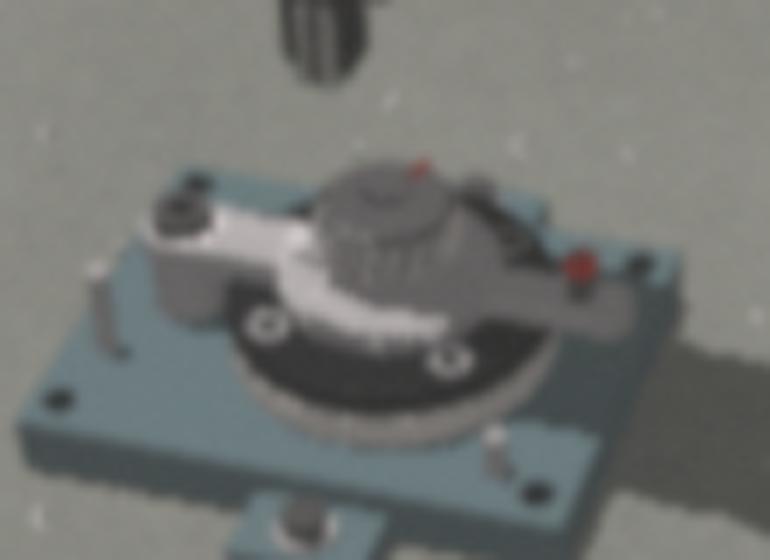

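The red line is now at crop (420,168), on the far side and towards the pin, and the pin is at (580,268). I'll check the angle and lay out the pin push.

Run:
```python
from h import *
for a in range(230,320,10):
    r=np.radians(a);q=proj("side",[[C[0]+d*np.cos(r),C[1]+d*np.sin(r),.0890] for d in(.015,.025)])
    print(a,((q-[175,190]+.5)*7).round().ravel())
# push path: finger centre lags pin tangentially, circle about pivot
piv=C+[.08,0]; p0=np.array([.4695,.010]); 
for th in (0,95): print(piv+Rn.from_euler('z',-th,degrees=True).as_matrix()[:2,:2]@(C+[-.072,0]-piv))
```

```text
230 [420. 192. 444. 182.]
240 [416. 188. 437. 176.]
250 [411. 185. 428. 171.]
260 [405. 183. 418. 167.]
270 [398. 181. 407. 165.]
280 [391. 180. 395. 163.]
290 [383. 180. 383. 163.]
300 [376. 181. 371. 165.]
310 [369. 183. 359. 167.]
[0.4695 0.041 ]
[0.63474767 0.19242159]
```

The line reads about 255°, so the nut has made about 795° (2.2 turns). Next I'll go behind the pin on its -y side.

Emit:
step_arm(motion=[[[-4,0,50,0,0],[-4,0,102,0,0],[-4,0,102,0,0],[-4,30,102,0,0],[-4,48,102,0,0],[-4,50,102,0,0],[-4,50,102,0,0],[4,50,102,0,0],[10,50,102,0,0],[10,50,102,0,0]]])

```text
t: 30.15
tool_pos: [0.4702, 0.0241, 0.0697]
orientation: [0.5, 0.5, -0.5, -0.5]
contact_force: [-0.4, -0.2, -0.4]
opening: 0.0001
```

Run:
```python
from h import *
s=status.observe();print(s["tool_pos"],s["contact_force"].round(1))
piv=C+[.08,0];R=Rn.from_quat(s["orientation"]).as_matrix();d=piv-s["tool_pos"][:2]
cx,cz=d@R[:2,0]*1e3,d@R[:2,2]*1e3;print(cx,cz)
```

```text
[0.47022442 0.0241031  0.06971725] [-0.4 -0.2 -0.4]
16.859523598106257 -151.2797022557415
```

```bash
python3 -c "
from h import *
arc(16.9,-151,-4,12)"
```

```text
10.6,0.0,0.8,4.0,0.0  21.2,0.0,0.9,8.0,0.0  31.8,0.0,0.2,12.0,0.0  42.3,0.0,-1.2,16.0,0.0  52.7,0.0,-3.3,20.0,0.0  62.9,0.0,-6.2,24.0,0.0  72.9,0.0,-9.7,28.0,0.0  82.6,0.0,-14.0,32.0,0.0  92.0,0.0,-18.9,36.0,0.0  101.0,0.0,-24.5,40.0,0.0  109.6,0.0,-30.6,44.0,0.0  117.8,0.0,-37.4,48.0,0.0
```

Emit:
step_arm(motion=[[[10.6,0,0.8,4,0],[21.2,0,0.9,8,0],[31.8,0,0.2,12,0],[42.3,0,-1.2,16,0],[52.7,0,-3.3,20,0],[62.9,0,-6.2,24,0],[72.9,0,-9.7,28,0],[82.6,0,-14.0,32,0],[92.0,0,-18.9,36,0],[101.0,0,-24.5,40,0],[109.6,0,-30.6,44,0],[117.8,0,-37.4,48,0]]])

```text
t: 31.65
tool_pos: [0.5072, 0.1414, 0.0694]
orientation: [0.661, 0.252, -0.253, -0.66]
contact_force: [-0.4, -0.6, 1.3]
opening: -0.0
```

Run:
```python
from h import *
s=status.observe();print(s["tool_pos"],s["contact_force"].round(1))
im=optics.get_image("side")[180:290,160:290]
cv2.imwrite("pics/p7c.png",cv2.resize(im,None,fx=5,fy=5,interpolation=cv2.INTER_CUBIC))
piv=C+[.08,0];R=Rn.from_quat(s["orientation"]).as_matrix();d=piv-s["tool_pos"][:2]
cx,cz=d@R[:2,0]*1e3,d@R[:2,2]*1e3;print(cx,cz);arc(16.9,-151,-4,12)
```

```text
[0.50716261 0.14143374 0.06935024] [-0.4 -0.6  1.3]
18.219647365036487 -151.0894426271191
10.6,0.0,0.8,4.0,0.0  21.2,0.0,0.9,8.0,0.0  31.8,0.0,0.2,12.0,0.0  42.3,0.0,-1.2,16.0,0.0  52.7,0.0,-3.3,20.0,0.0  62.9,0.0,-6.2,24.0,0.0  72.9,0.0,-9.7,28.0,0.0  82.6,0.0,-14.0,32.0,0.0  92.0,0.0,-18.9,36.0,0.0  101.0,0.0,-24.5,40.0,0.0  109.6,0.0,-30.6,44.0,0.0  117.8,0.0,-37.4,48.0,0.0
```

View pics/p7c.png

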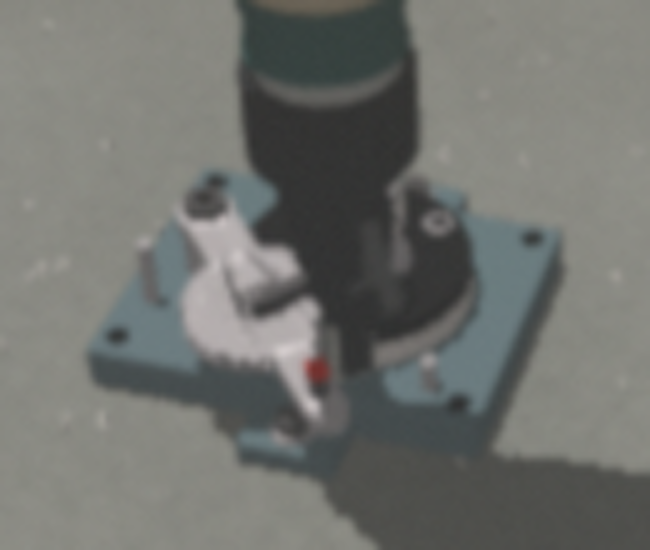

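The washer is swinging with the finger: the pin is at (317,370), near half-way, and the force is negligible. I'll carry on, slowly near the stop.

Emit:
step_arm(motion=[[[10.6,0,0.8,4,0],[21.2,0,0.9,8,0],[31.8,0,0.2,12,0],[42.3,0,-1.2,16,0],[52.7,0,-3.3,20,0],[62.9,0,-6.2,24,0],[72.9,0,-9.7,28,0],[82.6,0,-14.0,32,0],[92.0,0,-18.9,36,0],[96.5,0,-21.7,38,0],[101.0,0,-24.5,40,0],[101.0,0,-24.5,40,0]]])

```text
t: 33.2
tool_pos: [0.5993, 0.1904, 0.0693]
orientation: [0.707, 0.012, -0.012, -0.707]
contact_force: [-0.0, -0.9, 0.5]
opening: -0.0001
```

Emit:
step_arm(motion=[[[3,0,0,1,0],[5.5,0,0,2,0],[8,0,0.5,3,0],[8,0,0.5,3,0]]])

```text
t: 33.7
tool_pos: [0.6073, 0.1913, 0.0693]
orientation: [0.707, -0.006, 0.007, -0.707]
contact_force: [-0.2, 0.6, 0.5]
opening: -0.0003
```

Run:
```python
from h import *
s=status.observe();print(s["tool_pos"],s["contact_force"].round(1))
piv=C+[.08,0];d=s["tool_pos"][:2]-piv;print(np.degrees(np.arctan2(d[1],d[0])),np.hypot(*d), s["joints"].round(2))
```

```text
[0.60730793 0.19125675 0.06933366] [-0.2  0.6  0.5]
95.3956994735031 0.1509254959055355 [ 0.2   0.42 -0.19  0.96 -0.    0.22]
```

Emit:
step_arm(motion=[[[3,0,0,1,0],[6,0,0.5,2,0],[8,0,0.5,3,0],[8,0,0.5,3,0]]])

```text
t: 34.2
tool_pos: [0.6154, 0.1917, 0.0694]
orientation: [0.707, -0.025, 0.025, -0.707]
contact_force: [0.2, -0.6, -0.1]
opening: -0.0
```

Emit:
step_arm(motion=[[[1.5,0,0,1,0],[3,0,0,1,0],[3,0,0,1,0]]])

```text
t: 34.58
tool_pos: [0.618, 0.1915, 0.0693]
orientation: [-0.706, 0.031, -0.031, 0.706]
contact_force: [-0.2, 0.2, 0.3]
opening: -0.0003
```

Emit:
step_arm(motion=[[[1.5,0,0,1,0],[3,0,0,1,0],[3,0,0,1,0]]])

```text
t: 34.95
tool_pos: [0.6183, 0.1917, 0.0691]
orientation: [-0.706, 0.039, -0.035, 0.706]
contact_force: [-6.8, 2.2, 4.2]
opening: 0.0004
```

Emit:
step_arm(motion=[[[1,0,0,0,0],[2,0,0,0,0],[2,0,0,0,0]]])

```text
t: 35.33
tool_pos: [0.6184, 0.1917, 0.069]
orientation: [-0.706, 0.04, -0.034, 0.706]
contact_force: [-9.6, 2.8, 7.7]
opening: -0.0
```

The finger has stalled and the force has risen to 10 N, so the washer is on its stop. I'll back off, lift and move clear.

Emit:
step_arm(motion=[[[-4,0,0,0,0],[-12,0,0,0,0],[-14,-30,0,0,0],[-14,-80,0,0,0],[-14,-130,0,0,0],[-60,-160,0,0,0],[-120,-160,0,0,0],[-180,-160,0,0,0],[-230,-160,0,0,0],[-230,-160,0,0,0]]])

```text
t: 36.58
tool_pos: [0.3908, 0.2149, 0.2291]
orientation: [0.706, -0.037, 0.037, -0.706]
contact_force: [1.5, 0.2, -0.5]
opening: 0.0002
```

Run:
```python
from h import *
s=status.observe();print(s["t"],s["tool_pos"],s["contact_force"].round(1))
a=optics.get_image("side");b=optics.get_image("top");cv2.imwrite("pics/e_s.png",a);cv2.imwrite("pics/e_t.png",b)
c=cv2.resize(a[195:285,165:285],(520,390),interpolation=cv2.INTER_CUBIC)
d=cv2.resize(cv2.imread("pics/e_t.png")[130:240,196:316],(280,257),interpolation=cv2.INTER_CUBIC)
o=np.zeros((390,800,3),np.uint8);o[:,:520]=c;o[:257,520:]=d;cv2.imwrite("pics/e.png",o)
```

```text
36.575 [0.3908445  0.21492976 0.2290751 ] [ 1.5  0.2 -0.5]
```

View pics/e.png

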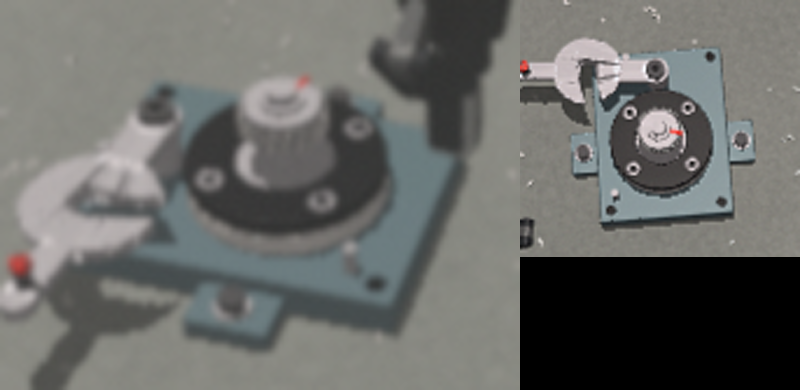

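The picture shows the washer swung fully out, its red pin at (20,265). The plate and flange are still seated, and the red line is on the -y side, as expected. I'll take a last numeric check and hand in.

Run:
```python
from h import *
red(2.2)
q=[]
for n,f in(("top","e_t"),("side","e_s")):
    im=cv2.imread(f"pics/{f}.png").astype(int);m=im[...,2]-im[...,:2].max(2)>45
    e=proj(n,[[.634,.193,.0785]])[0];v,u=np.nonzero(m);k=np.hypot(u-e[0],v-e[1])<10;q.append((u[k].mean(),v[k].mean()))
X=tri(*q);d=X[:2]-C-[.08,0];print(X,"swing rad",np.pi-np.arctan2(d[1],d[0]),np.hypot(*d))
for n in("top","side"):
    a=cv2.imread(f"pics/{n}0.png").astype(int);b=cv2.imread(f"pics/e_{n[0]}.png").astype(int)
    v,u=np.nonzero(abs(a-b).max(2)>60); print(n,np.histogram2d(v,u,bins=(7,8),range=((0,420),(0,560)))[0].astype(int).tolist())
print(manip.hand_in())
```

```text
side 7 ang 259 r 24.7
top 16 ang 254 r 19.1
[0.63174943 0.1934911  0.0804331 ] swing rad 1.6379086580371731 0.15283516460003863
top [[0, 0, 0, 0, 0, 0, 0, 0], [0, 0, 0, 0, 0, 0, 0, 0], [0, 325, 327, 880, 0, 0, 0, 0], [0, 736, 928, 415, 0, 0, 0, 0], [0, 134, 475, 95, 0, 618, 2, 302], [0, 43, 55, 597, 1035, 1168, 312, 3146], [0, 0, 44, 984, 1986, 1220, 0, 1251]]
side [[0, 0, 0, 1227, 585, 419, 77, 0], [0, 0, 0, 785, 348, 518, 26, 1], [0, 0, 0, 1222, 432, 296, 234, 34], [0, 0, 160, 1084, 73, 417, 177, 3], [0, 0, 156, 0, 0, 1769, 670, 1500], [0, 0, 0, 2, 45, 0, 317, 85], [0, 0, 0, 0, 0, 0, 0, 0]]
the job is handed in; nothing more can be done
None
```

The flange is unclamped and the job is handed in at about 37 s of the 66 s allowed.

- **Nut:** I rolled the shut fingertip round the rim in three passes, pressing radially with about 4 to 12 N in the readings. The red line, followed through every stage, gives about 795°, or 2.2 turns. After the washer push it still read 254° in the top view and 259° in the side view, which agrees.
- **Washer:** I pushed the pin round until the finger stalled at about 10 N. Triangulating the pin cap afterwards gives a swing of 1.64 rad against the 1.65 stop, at a radius of 152.8 mm against 152.
- **Clear of it all:** The arm finished about 23 cm above the bench and touching nothing. The last picture shows the flange and drill plate still seated. Comparing pictures, nothing changed where the bystanders on the jig's far side lie. Changes on the near side fit the arm and its shadow, but I didn't check each item there separately.

**What went wrong or disagreed:**
- My first estimate of the stud's centre was about 2 mm off in x. One arc briefly lost contact with the nut, and I corrected it there.
- The wrist sensor showed vertical forces of up to 9 N while the finger pressed on the rim and the pin, which I took to be friction.

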